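# Key the amplifier and hold it keyed

### The job

Take the red-headed key out of the key stand, push it fully home into the red-framed lock on top of the grey lock box, easing it past the sticky pins, then turn it a quarter turn clockwise (seen from above) to its stop. The switch springs back, so finish while still gripping the key and holding it turned; do not let go. Leave the other keys and everything else on the bench where they are.

Things in the scene. Friction and masses are not known exactly. Their poses are not given: they have to be found in the camera images.
- key_red: The key to use: red plastic head, 73 mm long, 45 g, standing blade down in one of the stand's three slots (varies). Origin at the blade tip, z up the key, x across its thickness, y its width. Blade 6 (x) by 16 (y) by 20 mm long, lowest 5 mm narrowed to 4 by 12; round neck 8 mm thick from 20 to 31 mm; head 10 (x) by 32 (y) mm from 35 to 73 mm. Half a turn makes no difference.
- key_red_collar (a point): Underside of the red key's round collar (20 mm across, 4 mm thick), on the key's axis 31 mm above the blade tip. It meets the lock's top face when the key is fully home, as it meets the stand's top at the start.
- key_red_grip (a point): Where to grip the red key: middle of the head, 58 mm above the blade tip, pinched across the 10 mm thickness (key's x); fingertips reaching 20 mm lower still clear the collar.
- keyway (a point): Centre of the keyway mouth, top face of the steel lock plate, 70 mm above the bench. Axes of the lock box: z up; slot 19 mm along y, 9 mm along x, with a lead-in 2.5 mm wide all round. The key enters straight down, its width along y, either way round; fully home its tip is 31 mm below this point. Only within about 2 mm of home can it turn, and once turned it cannot be pulled out.
- lock_box: Fixed grey metal box, 150 (x) by 140 (y) by 62 mm tall; at its centre the lock plate, 40 mm square in a red frame 56 mm wide, stands 8 mm higher. Origin centre of its underside, z up. Place and yaw vary, left or right of the robot. About 15 and 22 mm down the keyway the blade pushes sprung pins aside, 5 to 20 N; a short lift and small twist help if it sticks.
- lock_plug (a joint): Angle (rad) of the dark plug under the lock plate, about the keyway's vertical axis: 0 with its slot (19 by 8 mm) along the box's y, growing as the key turns clockwise seen from above, stop at 1.57. A spring turns it back: 0.035 N m at the start, 0.11 N m at the stop. The key has about 0.15 rad of play in it and must turn that much farther.
- key_stand: Fixed dark wooden block, 70 (x) by 192 (y) by 40 mm tall, origin centre of its underside, z up; three slots along its y axis at -60, 0 and +60 mm hold the keys upright, heads in one plane along y. Slots 9 by 19 mm. Place and yaw vary.
- key_blue: Same key with a blue head; standing in the key stand; a bystander. Origin at its blade tip, z up.
- key_yellow: Same key with a yellow head; standing in the key stand; a bystander. Origin at its blade tip, z up.
- mouse: Cream computer mouse, 100 by 58 by 34 mm, lying loose. Origin centre of its underside. Bystander.
- mug: Blue ceramic mug, 76 mm across, 85 mm tall, with a handle. Origin centre of its underside. Bystander.
- bottle: Clear bottle with red label and cap, 64 mm across, 190 mm tall, standing. Origin centre of its underside. Bystander.
- tape: Black roll of tape, 90 mm across, 24 mm tall, lying flat. Origin centre of its underside. Bystander.
- driver: Screwdriver with an orange handle lying on the bench. Bystander.
Not all that is in view belongs to the job. Several things have the shape of the key_red; the one meant has the colours described above.

How it is judged:
By the outcome, as a careful person would: the job done as asked, in the order asked, and still so for the second after the job is handed in, while the arm keeps its last pose, push and grip.
It also fails if it takes over 48 s, if anything falls off the work surface, if the arm or the gripper's body presses on something with over 40 N, if the wrist force passes 120 N, or if a joint passes its speed limit or range.

### The arm

A 6-joint arm with a two-finger parallel gripper is mounted at the origin on the work surface. World frame = base frame: x ahead of the robot, y to its left, z up, the work surface at z = 0. Lengths are in m, angles in degrees, forces in N, time in s.
With the tool pointing down it reaches from about 0.4 to 0.825 m from the base axis. Payload 7 kg.
Tool frame: the origin (TCP) lies on the mounting face of the last link; the fingertips stand 178 mm ahead of it and the grasp point (between the pads) lies 159 mm ahead of it; z points along the fingers, y is the direction in which the jaws open and shut (so a half turn about z gives the same grasp; the last joint's range is limited). The gripper opens to 88 mm and grips with 3 to 60 N. Pads are 19 mm wide; open, the fingers measure 130 mm over their backs; the gripper's body (78 mm by 193 mm) begins 47 mm behind the grasp point.
Start: joints at [-53.91, 20.546, 0.682, 0, -70.136, -16.507], TCP at [0.226, -0.636, 0.405] pointing down, gripper open.
Joint ranges: [-176.03, 176.03], [-82.01, 121.73], [-58.28, 71.71], [-173.87, 95.51], [-174.79, -0.11], [-173.66, 173.66]. Speed limits (degrees/s): [136.94, 136.94, 172.46, 180, 180, 180].

### API

Orientations are given as [roll, pitch, yaw] about the fixed x, y, z axes, in that order (R = Rz(yaw) Ry(pitch) Rx(roll)).
In Python, from plant import r gives the robot as it stands. The module is installed in compiled form; this text tells all that it offers.
- The arm moves only by the tool carry_out, never from a script. Its argument "plan" is a list of rows, each a list of 3 entries, a list of its own where there are three numbers: the shift along the tool's x, y, z in m, then the turn, a rotation vector about the tool's x, y, z in degrees, then the closure in counts, from 0 (fully open) to 255 (shut). In form: [[[x, y, z], [ax, ay, az], hand], ...]. A call has 1 to 12 rows; each row shifts and turns the commanded pose from where the row before left it, along the tool's axes as they then stand; what a row does not reach is not made up. A row lasts 1/12 s, in which the tool goes at most 41.7 mm and 7.16 degrees, less where a joint would pass 70% of its speed; a pose out of reach is approached as far as the arm can. A call is refused whole if a number of a shift passes 0.0417 or a number of a turn 7.16, either way. A call with a gripper value outside its range is refused whole. The fingers move at their own pace and stop on an object; "grip_force" is the grip in N (left out, the last holds). Time passes only in rows, so rows that do not move let the fingers close. It gives the time, the measured TCP pose, the force and the opening at its end, in the units of the state.
- r.get_state(): the state, without advancing time (a new reading comes with each control period).
- r.capture(name): name is "scene" or "side" or "wrist"; returns the picture (480x640x3 uint8, red, green, blue); there is no depth.
- r.get_calibration(name): a dict with "K" (3x3 intrinsics, pixels), "rvec" (rotation vector, rad) and "tvec" (3), from world to camera coordinates, as OpenCV has them. Camera axes: x right, y down, z forward; pixel columns grow to the right and rows downward; lengths in m; the calibration is good to about 2 mm. A picture is of the moment at which its call begins: read the wrist's pose just before it. get_calibration takes no time and is no camera call; for the wrist camera it gives the pose at the moment of the call.
- r.close_job(): hands the job in, once; it reports no verdict.
The state is a dict: "time_s": time; "joints": joint angles; "qd": joint speeds; "joint_torque": joint torques, N m; "tcp_pos": TCP position; "eef_rot": TCP orientation; "contact_force": force on the tool from outside, world axes, zero at the start; "moment": the same for the moment, N m; "gripper_width": finger opening in m.
Only numpy, scipy, OpenCV 4.12 (cv2) and the standard library are available. Lean on these libraries where they do the work, as an engineer would, in place of code of your own. Each camera call takes 0.05 s, during which the arm holds its last target. There are 200 camera calls.

## Working session

There is one attempt and no reset: what is moved stays moved. The work goes in short steps, Python scripts to look and compute and a tool call to move; the robot and the scene stay as the last step left them, time stands still between calls to the robot, and variables do not carry over. Pictures are saved under pics/ and viewed, about 8 in all and at most 12, crops included, and the job is handed in when it is done.

Besides the shell and the picture viewer there is one more tool, called by a JSON object that holds its "method" and its "body". carry_out: Moves the arm, as the interface text tells. Its arguments: {"type":"object","properties":{"plan":{"type":"array","items":{"type":"array"}},"grip_force":{"type":"number"}},"required":["plan"]}

```bash
mkdir -p pics; python3 - <<'E'
from plant import r
import cv2
print(r.get_state())
for n in("scene","side"):
    im=r.capture(n); cv2.imwrite(f"pics/{n}0.png",im[...,::-1]); c=r.get_calibration(n); print(n,c)
E
```

```text
{'time_s': 0.0, 'joints': array([-5.39102022e+01,  2.05905661e+01,  6.34394865e-01, -1.98191837e-02,
       -7.01358030e+01, -1.65049357e+01]), 'qd': array([-0.00699959,  0.02357317, -0.08450254, -0.01987331, -0.00073216,
        0.01213748]), 'joint_torque': array([-1.64651410e-03, -5.82718956e+01,  2.93042958e+01,  6.99677020e+00,
        6.79421137e-03, -1.34868901e-04]), 'tcp_pos': array([ 0.22617358, -0.63577464,  0.40373792]), 'eef_rot': array([ 1.79906522e+02, -8.26847585e-03, -1.60421881e+02]), 'contact_force': array([ 0.14830941,  0.56206119, -0.50442157]), 'moment': array([0.01815199, 0.01494856, 0.01752949]), 'gripper_width': 0.08740411678079174}
scene {'K': array([[500.03167442,   0.        , 313.78205448],
       [  0.        , 500.03167442, 244.37016994],
       [  0.        ,   0.        ,   1.        ]]), 'rvec': array([ 1.88890108,  1.25139473, -0.67326725]), 'tvec': array([-0.22510838, -0.2424479 ,  1.68432775])}
side {'K': array([[540.01538743,   0.        , 313.5756735 ],
       [  0.        , 540.01538743, 238.95805873],
       [  0.        ,   0.        ,   1.        ]]), 'rvec': array([ 0.99698566, -2.38666749,  1.1329941 ]), 'tvec': array([0.42392544, 0.30713162, 1.08790814])}
```

View pics/scene0.png

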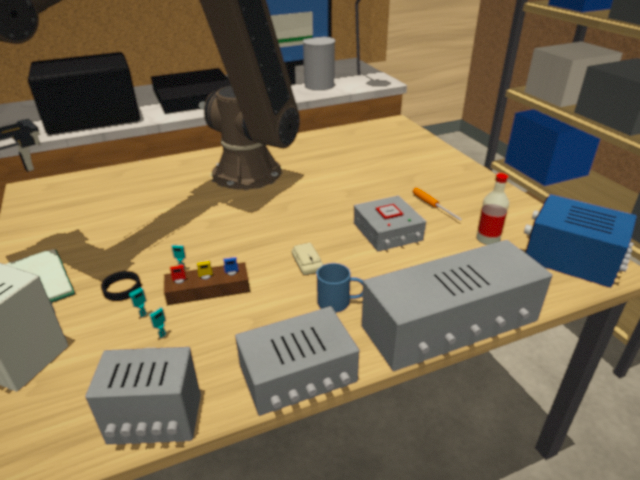

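View pics/side0.png

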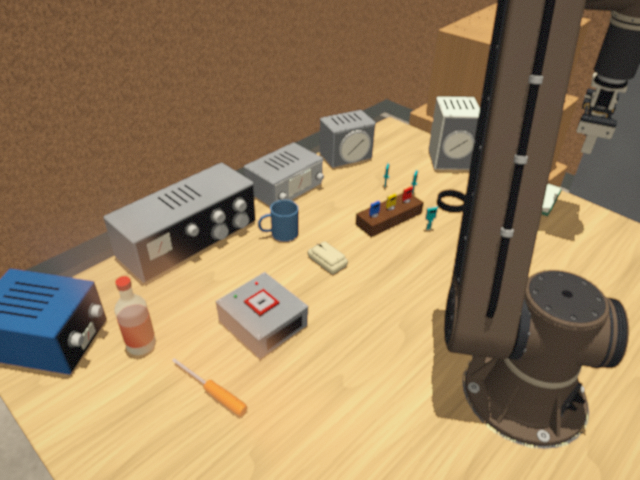

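The scene view shows the stand's heads at red (178,273), yellow (204,269) and blue (231,265), with the lock at about (389,211). In the side view, red is at (408,194), blue at (375,210) and the lock at (262,301). Teal decoys stand around the stand.

```bash
cat > h.py <<'E'
import numpy as np, cv2
from plant import r
def cal(n):
    c=r.get_calibration(n); return np.array(c["K"]),cv2.Rodrigues(np.array(c["rvec"]))[0],np.array(c["tvec"]).ravel()
def onz(n,uv,z,c=None):
    K,R,t=c or cal(n); d=R.T@np.linalg.solve(K,[*uv,1.]); o=-R.T@t
    return o+d*(z-o[2])/d[2]
def proj(n,X,c=None):
    K,R,t=c or cal(n); p=K@(R@np.array(X)+t); return p[:2]/p[2]
def tri(a,b):
    P=[c[0]@np.c_[c[1],c[2]] for c in (cal("scene"),cal("side"))]
    X=cv2.triangulatePoints(*P,np.array(a,float),np.array(b,float)); return X[:3,0]/X[3,0]
E
python3 - <<'E'
from h import *
np.set_printoptions(precision=4,suppress=True)
S,D=cal("scene"),cal("side")
for k,a,b in [("red",(178,273),(408,194)),("yel",(204,269),(391,202)),("blue",(231,265),(375,210)),("lock",(389,211),(262,301)),("teal1",(179,252),(431,216)),("teal2",(138,298),(415,178)),("teal3",(159,320),(387,173))]:
    print(k,tri(a,b))
im=cv2.imread("pics/scene0.png")[225:345,90:270]; im2=cv2.imread("pics/side0.png")[150:240,340:475]
a=cv2.resize(im,(800,533),interpolation=3)
cv2.imwrite("pics/c1.png",a)
print("lock on z .07",onz("scene",(389,211),.07),onz("side",(262,301),.07))
# box top corners side view
for uv in [(218,308),(263,276),(307,315),(262,352)]: print(onz("side",uv,.062))
for uv in [(165,277),(248,268)]: print(onz("scene",uv,.04))
E
```

```text
red [ 0.5412 -0.3146  0.0604]
yel [ 0.5514 -0.2547  0.0588]
blue [ 0.559  -0.194   0.0578]
lock [0.508  0.2525 0.0666]
teal1 [ 0.4442 -0.295   0.0478]
teal2 [ 0.5846 -0.4087  0.0516]
teal3 [ 0.6651 -0.3773  0.0454]
lock on z .07 [0.513  0.2497 0.07  ] [0.5053 0.2544 0.07  ]
[0.5621 0.3314 0.062 ]
[0.5704 0.1958 0.062 ]
[0.4128 0.2078 0.062 ]
[0.4048 0.3416 0.062 ]
[ 0.5172 -0.3435  0.04  ]
[ 0.5622 -0.1563  0.04  ]
```

View pics/c1.png

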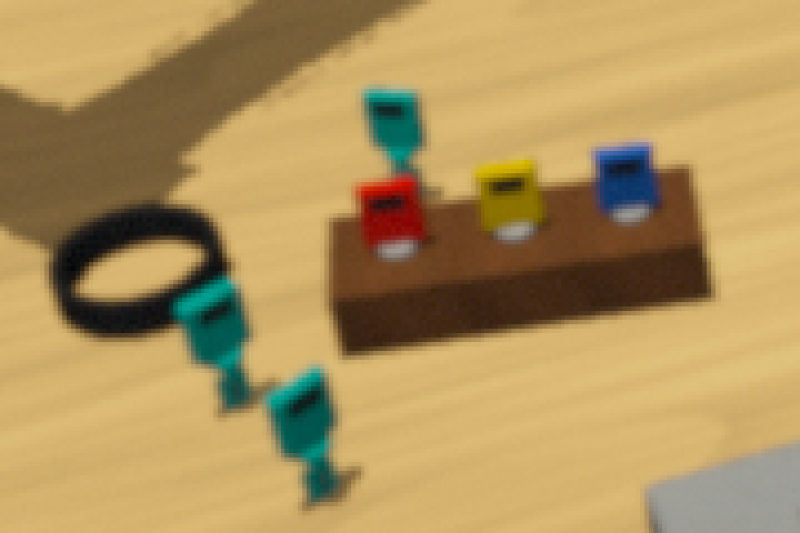

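Red and blue put the stand yaw at about -8.4°, and their spacing is 0.122 m against the expected 0.120. The lock yaw is about 0. I'll move to a viewing pose above the stand.

{"method": "carry_out", "body": {"plan": [[[0,0,0],[0,0,-6.9],0],[[0,0,0],[0,0,-6.9],60],[[0,0,0],[0,0,-6.9],100],[[0,0,0],[0,0,-6.9],100],[[0,0,0],[0,0,-6.9],100],[[0,0,0],[0,0,-6.9],100],[[0,0,0],[0,0,-6.9],100],[[0,0,0],[0,0,-6.9],100],[[0,0,0],[0,0,-6.9],100]]}}

```text
time_s: 0.85
tcp_pos: [0.2262, -0.6358, 0.4041]
eef_rot: [180.0, 0.0, -98.0]
contact_force: [-0.4, -0.6, 0.5]
gripper_width: 0.0533
```

{"method": "carry_out", "body": {"plan": [[[-0.03,-0.021,0],[0,0,0],100],[[-0.03,-0.021,0],[0,0,0],100],[[-0.03,-0.021,0],[0,0,0],100],[[-0.03,-0.021,0],[0,0,0],100],[[-0.03,-0.021,0],[0,0,0],100],[[-0.03,-0.021,0],[0,0,0],100],[[-0.03,-0.021,0],[0,0,0],100],[[-0.03,-0.021,0],[0,0,0],100],[[-0.03,-0.021,0],[0,0,0],100],[[-0.03,-0.021,0],[0,0,0],100],[[-0.03,-0.021,0],[0,0,0],100],[[-0.03,-0.021,0],[0,0,0],100]]}}

```text
time_s: 1.85
tcp_pos: [0.5285, -0.3146, 0.4045]
eef_rot: [180.0, 0.0, -98.3]
contact_force: [1.1, -1.1, 0.6]
gripper_width: 0.0534
```

```bash
python3 - <<'E'
from h import *
np.set_printoptions(precision=4,suppress=True)
s=r.get_state(); print(s["tcp_pos"],s["eef_rot"],s["joints"],s["gripper_width"],s["time_s"])
c=cal("wrist"); im=r.capture("wrist"); cv2.imwrite("pics/w1.png",im[...,::-1])
print("cam",-c[1].T@c[2]); print(proj("wrist",[.541,-.315,.067],c),proj("wrist",[.559,-.194,.067],c))
import pickle; pickle.dump(c,open("w1.pkl","wb"))
E
```

```text
[ 0.5285 -0.3146  0.4045] [179.9757   0.0112 -98.3167] [-12.5937  14.9694  -7.2833  -0.0101 -67.7724   4.2809] 0.05341889606938211 1.85
cam [ 0.5198 -0.3777  0.3858]
[302.6073 218.3299] [303.5241 353.7359]
```

View pics/w1.png

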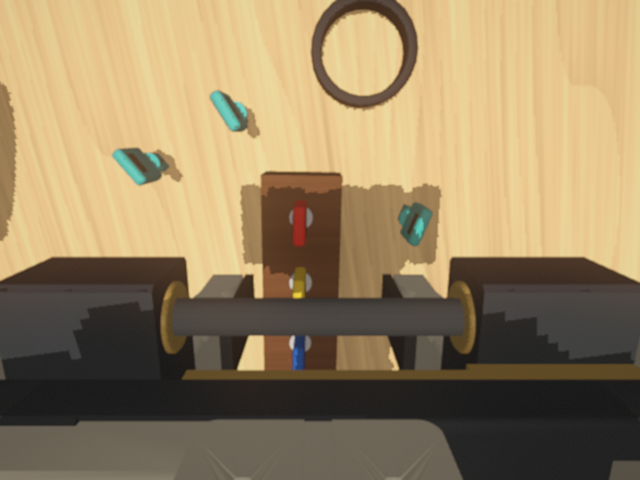

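The wrist view shows the red key at about (300,225), the stand edges at x of about 262 and 341, and the teal key at (415,222). I'll enlarge the red key.

```bash
python3 - <<'E'
import cv2
im=cv2.imread("pics/w1.png")[170:270,240:360]; cv2.imwrite("pics/w1c.png",cv2.resize(im,None,fx=6,fy=6,interpolation=2))
E
```

```text
(no output)
```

View pics/w1c.png

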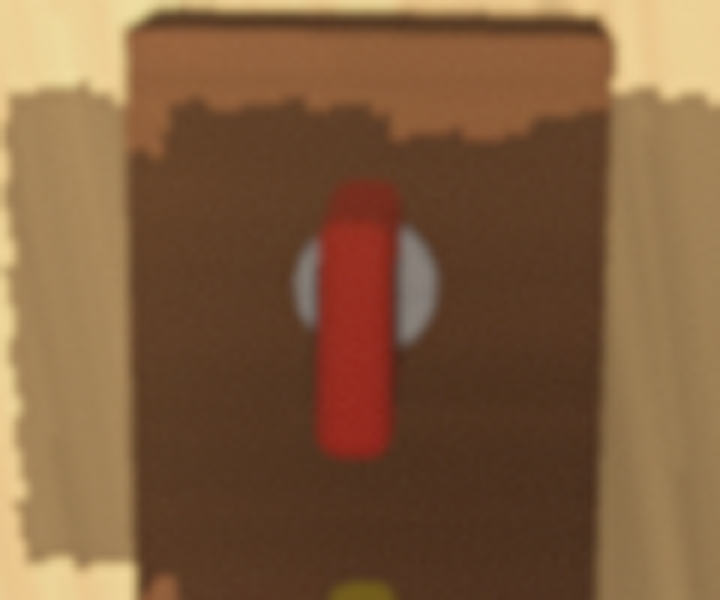

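```bash
python3 - <<'E'
from h import *; import pickle
np.set_printoptions(precision=4,suppress=True)
c=pickle.load(open("w1.pkl","rb"))
g=lambda x,y,z: onz("wrist",(240+x/6-.4,170+y/6-.4),z,c)
a,b=g(359,222,.082),g(355,459,.082); print(a,b,(a+b)/2,np.linalg.norm(a-b),np.degrees(np.arctan2(b[0]-a[0],b[1]-a[1])))
print("collar",g(367,287,.044))
for y in (30,560):
    l,q=g(128+9*(y-30)/530,y,.04),g(610-12*(y-30)/530,y,.04); print(l,q,(l+q)/2)
E
```

```text
[ 0.541  -0.3274  0.082 ] [ 0.5464 -0.2964  0.082 ] [ 0.5437 -0.3119  0.082 ] 0.031466045512864214 9.907847193587424
collar [ 0.544  -0.3115  0.044 ]
[ 0.5722 -0.3526  0.04  ] [ 0.5042 -0.3426  0.04  ] [ 0.5382 -0.3476  0.04  ]
[ 0.5851 -0.2743  0.04  ] [ 0.5163 -0.2642  0.04  ] [ 0.5507 -0.2692  0.04  ]
```

Collar and head agree on the key at (0.5438, -0.3117), and the head length measures 31.5 mm against 32. Yaw is about -99°. Descending now.

{"method": "carry_out", "body": {"plan": [[[-0.0053,-0.0145,0],[0,0,0.8],100],[[0,0,0.033],[0,0,0],100],[[0,0,0.033],[0,0,0],100],[[0,0,0.033],[0,0,0],100],[[0,0,0.033],[0,0,0],100],[[0,0,0.025],[0,0,0],100],[[0,0,0.015],[0,0,0],100],[[0,0,0.0055],[0,0,0],100],[[0,0,0],[0,0,0],100]]}}

```text
time_s: 2.65
tcp_pos: [0.5422, -0.3129, 0.2254]
eef_rot: [179.8, 0.0, -99.1]
contact_force: [-0.8, -0.0, -1.1]
gripper_width: 0.0533
```

```bash
python3 - <<'E'
from h import *
im=r.capture("wrist"); s=r.get_state(); print(s["tcp_pos"],s["eef_rot"],s["contact_force"],s["moment"])
cv2.imwrite("pics/w2.png",im[...,::-1])
E
```

```text
[ 0.54280769 -0.31312789  0.22692661] [ 1.79935073e+02 -6.78085068e-03 -9.91109390e+01] [0.63537513 0.47331116 0.76855782] [0.02576096 0.09992643 0.06317349]
```

View pics/w2.png

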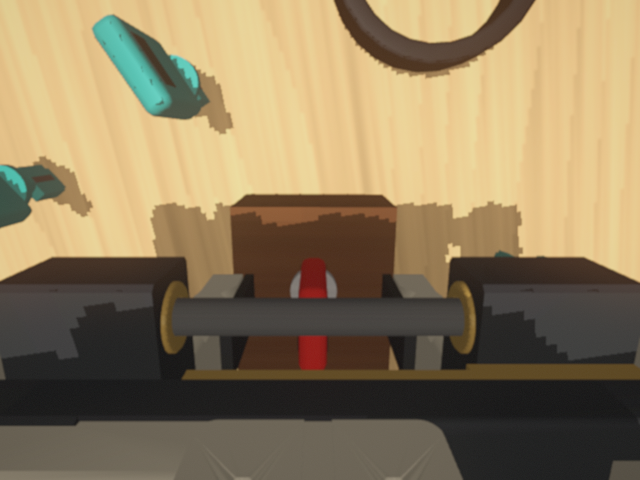

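The key sits centred between the pads, at column 313 against the finger centre at about 318. Gripping.

{"method": "carry_out", "body": {"plan": [[[0,0,0],[0,0,0],255],[[0,0,0],[0,0,0],255],[[0,0,0],[0,0,0],255],[[0,0,0],[0,0,0],255],[[0,0,0],[0,0,0],255],[[0,0,0],[0,0,0],255]], "grip_force": 60}}

```text
time_s: 3.2
tcp_pos: [0.5428, -0.313, 0.2276]
eef_rot: [-180.0, -0.0, -99.1]
contact_force: [0.3, 0.7, -0.4]
gripper_width: 0.0185
```

{"method": "carry_out", "body": {"plan": [[[0,0,-0.005],[0,0,0],255],[[0,0,-0.01],[0,0,0],255],[[0,0,-0.015],[0,0,0],255],[[0,0,-0.02],[0,0,0],255],[[0,0,-0.02],[0,0,0],255],[[0,0,-0.03],[0,0,0],255],[[0,0,-0.03],[0,0,0],255],[[0,0,-0.025],[0,0,0],255],[[0,0,0],[0,0,0],255]]}}

```text
time_s: 3.95
tcp_pos: [0.5437, -0.3136, 0.3896]
eef_rot: [-179.5, -0.1, -99.1]
contact_force: [1.2, 0.3, -0.2]
gripper_width: 0.01
```

The fingers were still closing when the lift began, so the key may sit lower in the hand. I'll measure that.

```bash
python3 - <<'E'
from h import *
for n in("scene","side"):
    im=r.capture(n)[...,::-1]; s=r.get_state(); p=s["tcp_pos"]
    g=p-[0,0,.159]; u=proj(n,g).astype(int); print(n,p,u,proj(n,g-[0,0,.058]))
    x,y=u[0]-40,u[1]-40; c=cv2.resize(im[y:y+75,x:x+80],None,fx=5,fy=5,interpolation=2); print(x,y)
    cv2.imwrite(f"pics/k_{n}.png",c)
a=[cv2.imread(f"pics/k_{n}.png") for n in("scene","side")]; cv2.imwrite("pics/k.png",np.hstack(a))
E
```

```text
scene [ 0.54315127 -0.31328944  0.38665903] [164 210] [169.72145282 233.40913649]
124 170
side [ 0.54262677 -0.31300124  0.38432549] [414 142] [412.00320226 161.20895802]
374 102
```

View pics/k.png

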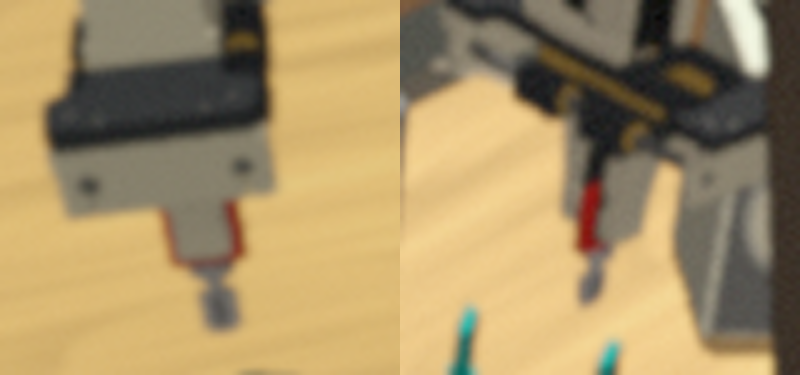

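The tip is about 2 px below nominal, so the key slid roughly 4 to 5 mm and is gripped at about 62.5 mm, which will do. Moving to just short of the lock.

{"method": "carry_out", "body": {"plan": [[[-0.02,0.0045,0],[0,0,0],255],[[-0.0365,0.0082,0],[0,0,0],255],[[-0.0365,0.0082,0],[0,0,0],255],[[-0.0365,0.0082,0],[0,0,0],255],[[-0.0365,0.0082,0],[0,0,0],255],[[-0.0365,0.0082,0],[0,0,0],255],[[-0.0365,0.0082,0],[0,0,0],255],[[-0.0365,0.0082,0],[0,0,0],255],[[-0.0365,0.0082,0],[0,0,0],255],[[-0.0365,0.0082,0],[0,0,0],255],[[-0.0365,0.0082,0],[0,0,0],255],[[-0.0365,0.0082,0],[0,0,0],255]]}}

```text
time_s: 5.05
tcp_pos: [0.515, 0.1197, 0.3815]
eef_rot: [179.9, -0.1, -99.1]
contact_force: [0.1, 0.2, -0.9]
gripper_width: 0.0098
```

{"method": "carry_out", "body": {"plan": [[[-0.0365,0.0082,0],[0,0,0],255],[[-0.0365,0.0082,0],[0,0,0],255],[[-0.015,0.0035,0],[0,0,0],255],[[0,0,0],[0,0,-4.55],255],[[0,0,0],[0,0,-4.55],255],[[0,0,0],[0,0,0],255],[[0,0,0],[0,0,0],255]]}}

```text
time_s: 5.63
tcp_pos: [0.5101, 0.208, 0.3815]
eef_rot: [179.9, -0.1, -90.2]
contact_force: [-0.9, 0.8, -1.4]
gripper_width: 0.0092
```

```bash
python3 - <<'E'
from h import *; import pickle
s=r.get_state(); print(s["tcp_pos"],s["eef_rot"],s["joints"])
c=cal("wrist"); im=r.capture("wrist"); cv2.imwrite("pics/w3.png",im[...,::-1]); pickle.dump(c,open("w3.pkl","wb"))
print(-c[1].T@c[2],"bottle",onz("side",(138,345),0),proj("wrist",[.508,.2525,.07],c))
cv2.imwrite("pics/w3c.png",cv2.resize(im[60:360,160:480,::-1],None,fx=2.5/1.25,fy=2,interpolation=2))
E
```

```text
[0.51007597 0.20796352 0.38145401] [ 1.79925601e+02 -5.38786828e-02 -9.01566091e+01] [ 4.25539708e+01  9.89867222e+00 -1.70379630e+01 -1.21888108e-02
 -6.31545788e+01 -4.27051020e+01]
[0.5106009  0.14406662 0.3628179 ] bottle [0.64628381 0.49002217 0.        ] [320.71098094 280.26715555]
```

View pics/w3c.png

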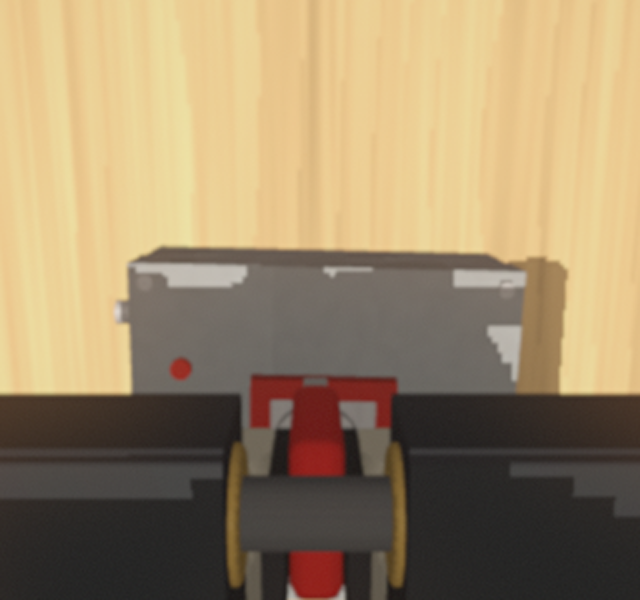

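The image top points to -y, so I need to overshoot in +y to see the keyway. Moving on 75 mm.

{"method": "carry_out", "body": {"plan": [[[-0.02,0,0],[0,0,0],255],[[-0.035,0,0],[0,0,0],255],[[-0.02,0,0],[0,0,0],255],[[0,0,0],[0,0,0],255],[[0,0,0],[0,0,0],255],[[0,0,0],[0,0,0],255]]}}

```text
time_s: 6.18
tcp_pos: [0.5102, 0.2829, 0.3818]
eef_rot: [180.0, -0.0, -90.1]
contact_force: [0.8, 0.8, -0.2]
gripper_width: 0.0094
```

```bash
python3 - <<'E'
from h import *; import pickle
s=r.get_state(); print(s["tcp_pos"],s["eef_rot"])
c=cal("wrist"); im=r.capture("wrist"); cv2.imwrite("pics/w4.png",im[...,::-1]); pickle.dump(c,open("w4.pkl","wb"))
print(-c[1].T@c[2],proj("wrist",[.508,.2525,.07],c))
cv2.imwrite("pics/w4c.png",cv2.resize(im[60:360,160:480,::-1],None,fx=2,fy=2,interpolation=2))
E
```

```text
[0.51024494 0.28286354 0.3817867 ] [ 1.79958329e+02 -3.88974507e-02 -9.00720159e+01]
[0.51088892 0.21894881 0.36315796] [321.19640785 183.24072759]
```

View pics/w4c.png

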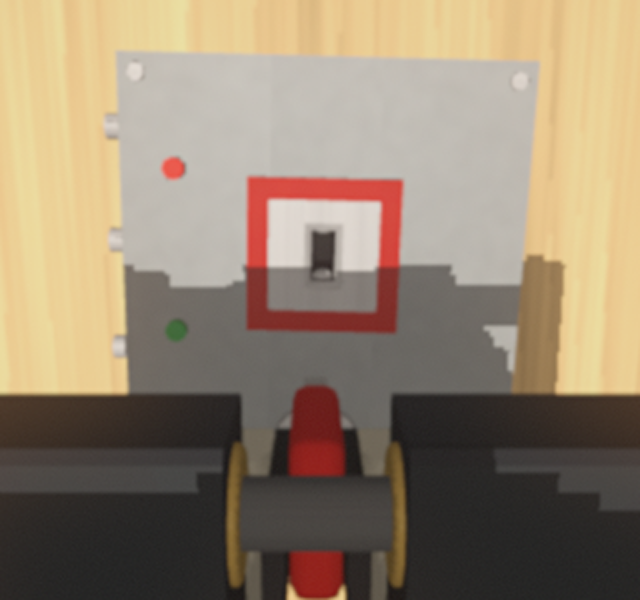

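The lock is in clear view, with frame corners at (248,177), (403,180), (396,332) and (248,330) and the keyway centre at about (323,252) in the crop. Computing positions from these.

```bash
python3 - <<'E'
from h import *; import pickle
np.set_printoptions(precision=4,suppress=True)
c=pickle.load(open("w4.pkl","rb")); c3=pickle.load(open("w3.pkl","rb"))
g=lambda x,y,z,c=c: onz("wrist",(160+x/2-.25,60+y/2-.25),z,c)
def quad(P,z):
    Q=np.array([g(x,y,z) for x,y in P]); e=np.roll(Q,-1,0)-Q
    print(Q.mean(0),np.linalg.norm(e,axis=1),np.degrees(np.arctan2(e[:,1],e[:,0]))%90)
quad([(248,177),(403,180),(396,332),(248,330)],.07)
quad([(267,198),(382,201),(377,313),(267,310)],.07)
quad([(118,52),(538,62),(512,400),(129,400)],.062)
print("slot",g(323,252.5,.07))
f=lambda X,c=c:(proj("wrist",X,c)-[160,60])*2+.5
t=np.array([.51024,.28286,.38179])
for n,X in [("head near top",[0,-.016,-.1485]),("head far top",[0,.016,-.1485]),("head near bottom",[0,-.016,-.1865]),("collar c",[0,0,-.1905]),("collar near",[0,-.01,-.1905]),("tip",[0,0,-.2215]),("tip edge",[0,-.006,-.2215]),("blade edge",[0,-.008,-.2165]),("fingertip",[0,0,-.178])]: print(n,f(t+X))
E
```

```text
[0.5077 0.256  0.07  ] [0.0554 0.0557 0.0555 0.056 ] [88.8419 88.7511 89.1196 88.7433]
[0.5079 0.256  0.07  ] [0.0414 0.0411 0.041  0.041 ] [88.4542 88.4835 88.3243 89.0749]
[0.5074 0.2498 0.062 ] [0.149  0.1256 0.1506 0.1289] [88.6488 89.1409 89.9058 88.3965]
slot [0.508  0.2545 0.07  ]
head near top [319.0499 439.8082]
head far top [319.1    606.1247]
head near bottom [318.1598 379.0719]
collar c [318.1281 441.9052]
collar near [318.1029 399.8961]
tip [317.6619 400.892 ]
tip edge [317.6458 379.1116]
blade edge [317.7065 376.9638]
fingertip [318.3627 462.5428]
```

```bash
python3 - <<'E'
import cv2
im=cv2.imread("pics/w4.png")[245:365,270:370]; cv2.imwrite("pics/w4k.png",cv2.resize(im,None,fx=5,fy=5,interpolation=2))
E
```

```text
(no output)
```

View pics/w4k.png

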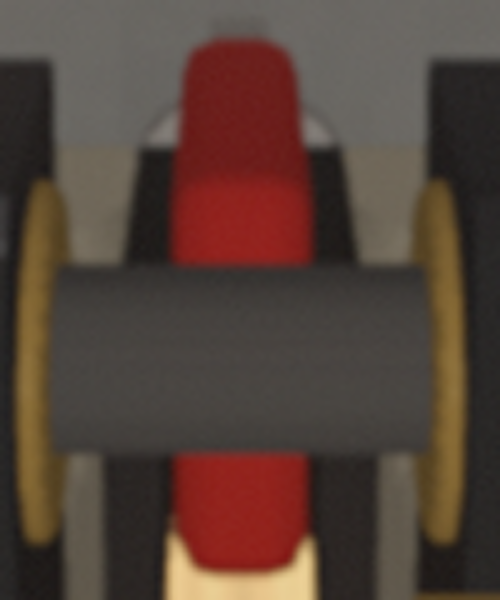

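The slot is at about (0.508, 0.2553) with box yaw about -1.2°, and the frame sizes check (55.5 mm against 56, 41 mm against 40). The key axis is roughly +0.5 to 0.7 mm off the TCP axis. Aligning and descending to just above the mouth.

{"method": "carry_out", "body": {"plan": [[[0.0143,0.0014,0],[0,0,1.1],255],[[0.014,0.0014,0],[0,0,0],255],[[0,0,0.02],[0,0,0],255],[[0,0,0.025],[0,0,0],255],[[0,0,0.022],[0,0,0],255],[[0,0,0.01],[0,0,0],255],[[0,0,0],[0,0,0],255],[[0,0,0],[0,0,0],255],[[0,0,0],[0,0,0],255]]}}

```text
time_s: 6.98
tcp_pos: [0.5078, 0.2549, 0.3066]
eef_rot: [-179.9, 0.1, -91.1]
contact_force: [0.2, 0.0, -0.5]
gripper_width: 0.0096
```

```bash
python3 - <<'E'
from h import *
s=r.get_state(); print(s["tcp_pos"],s["eef_rot"],s["contact_force"],s["moment"])
o=[]
for n in("scene","side"):
    im=r.capture(n)[...,::-1]; p=r.get_state()["tcp_pos"]
    K=np.array([.508,.2553,.07]); u=proj(n,K).astype(int); x,y=u[0]-40,u[1]-45
    t=p-[-.0005,-.0007,.2215]; m=lambda X:np.round((proj(n,X)-[x,y]+.5)*5,0)
    print(n,"keyway",m(K),"tip",m(t),"tip-6mm",m(t-[0,0,.006]),"collar",m(t+[0,0,.031]))
    o.append(cv2.resize(im[y:y+75,x:x+80],None,fx=5,fy=5,interpolation=2))
cv2.imwrite("pics/l1.png",np.hstack(o))
E
```

```text
[0.50779308 0.25486617 0.30663391] [-1.79905833e+02  6.01669455e-02 -9.11188752e+01] [ 0.23557001  0.01528211 -0.50274756] [ 0.07818763  0.09200972 -0.02095889]
scene keyway [207. 231.] tip [210. 206.] tip-6mm [209. 216.] collar [214. 155.]
side keyway [207. 230.] tip [204. 206.] tip-6mm [205. 216.] collar [200. 155.]
```

View pics/l1.png

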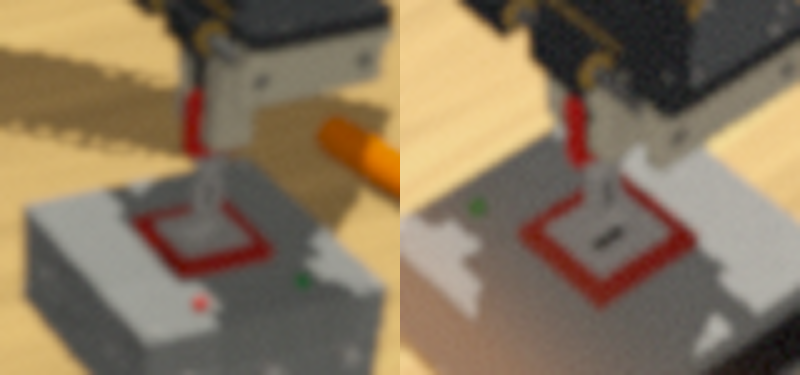

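The tip hangs about 15 mm above the mouth, and laterally agrees within about 1.5 mm. Descending gently, watching the force.

{"method": "carry_out", "body": {"plan": [[[0,0,0.004],[0,0,0],255],[[0,0,0.004],[0,0,0],255],[[0,0,0.003],[0,0,0],255],[[0,0,0.002],[0,0,0],255],[[0,0,0.002],[0,0,0],255],[[0,0,0],[0,0,0],255]]}}

```text
time_s: 7.58
tcp_pos: [0.5071, 0.2549, 0.2896]
eef_rot: [180.0, -0.0, -91.1]
contact_force: [0.7, 0.1, -0.0]
gripper_width: 0.0096
```

{"method": "carry_out", "body": {"plan": [[[0,0,0.002],[0,0,0],255],[[0,0,0.002],[0,0,0],255],[[0,0,0.002],[0,0,0],255],[[0,0,0],[0,0,0],255]]}}

```text
time_s: 7.92
tcp_pos: [0.5072, 0.2548, 0.2837]
eef_rot: [180.0, -0.0, -91.1]
contact_force: [0.2, -0.2, -0.8]
gripper_width: 0.0094
```

No contact with the tip about 8 mm below the plate top, so it has entered. Continuing.

{"method": "carry_out", "body": {"plan": [[[0,0,0.002],[0,0,0],255],[[0,0,0.002],[0,0,0],255],[[0,0,0.002],[0,0,0],255],[[0,0,0],[0,0,0],255]]}}

```text
time_s: 8.25
tcp_pos: [0.5071, 0.2548, 0.2777]
eef_rot: [180.0, -0.0, -91.1]
contact_force: [-0.4, 0.1, -0.1]
gripper_width: 0.0098
```

{"method": "carry_out", "body": {"plan": [[[0,0,0.002],[0,0,0],255],[[0,0,0.002],[0,0,0],255],[[0,0,0],[0,0,0],255]]}}

```text
time_s: 8.5
tcp_pos: [0.507, 0.2544, 0.2736]
eef_rot: [179.9, -0.1, -91.1]
contact_force: [-0.2, -2.0, -1.4]
gripper_width: 0.0095
```

{"method": "carry_out", "body": {"plan": [[[0.0004,0,0.002],[0,0,0],255],[[0,0,0.002],[0,0,0],255],[[0,0,0],[0,0,0],255]]}}

```text
time_s: 8.75
tcp_pos: [0.5074, 0.2546, 0.27]
eef_rot: [-180.0, 0.0, -91.1]
contact_force: [0.7, -1.6, 0.5]
gripper_width: 0.0099
```

{"method": "carry_out", "body": {"plan": [[[0,0,0.002],[0,0,0],255],[[0,0,0.001],[0,0,0],255],[[0,0,0],[0,0,0],255]]}}

```text
time_s: 9.0
tcp_pos: [0.5075, 0.2549, 0.267]
eef_rot: [-180.0, 0.1, -91.1]
contact_force: [2.1, 0.6, -2.0]
gripper_width: 0.0097
```

{"method": "carry_out", "body": {"plan": [[[0,0,0.002],[0,0,0],255],[[0,0,0.001],[0,0,0],255],[[0,0,0],[0,0,0],255]]}}

```text
time_s: 9.25
tcp_pos: [0.5074, 0.2548, 0.2639]
eef_rot: [-180.0, 0.0, -91.1]
contact_force: [2.7, 0.0, -1.6]
gripper_width: 0.0097
```

{"method": "carry_out", "body": {"plan": [[[0,0,0.002],[0,0,0],255],[[0,0,0.001],[0,0,0],255],[[0,0,0],[0,0,0],255]]}}

```text
time_s: 9.5
tcp_pos: [0.5074, 0.2548, 0.2624]
eef_rot: [-179.9, 0.0, -91.1]
contact_force: [-3.2, -0.4, 12.5]
gripper_width: 0.0098
```

{"method": "carry_out", "body": {"plan": [[[0,0,0.001],[0,0,0],255],[[0,0,0],[0,0,0],255],[[0,0,0],[0,0,0],255]]}}

```text
time_s: 9.75
tcp_pos: [0.5074, 0.2548, 0.2623]
eef_rot: [-179.9, 0.0, -91.1]
contact_force: [-6.6, -1.1, 20.0]
gripper_width: 0.0096
```

{"method": "carry_out", "body": {"plan": [[[0,0,0.001],[0,0,0],255],[[0,0,0],[0,0,0],255],[[0,0,0],[0,0,0],255]]}}

```text
time_s: 10.0
tcp_pos: [0.5074, 0.2548, 0.2622]
eef_rot: [-179.9, 0.1, -91.0]
contact_force: [-8.6, -0.5, 27.6]
gripper_width: 0.0099
```

Hard resistance at z = 0.262, near the expected home position. I'll check whether the collar is on the plate.

```bash
python3 - <<'E'
from h import *
o=[]
for n in("scene","side"):
    im=r.capture(n)[...,::-1]
    K=np.array([.508,.2553,.07]); u=proj(n,K).astype(int); x,y=u[0]-25,u[1]-35
    m=lambda X:np.round((proj(n,X)-[x,y]+.5)*8,0)
    for h in (0,.007,.016): print(n,"collar bottom at lift",h,m(K+[0,0,h]),"head bottom",m(K+[0,0,h+.004]),"top",m(K+[0,0,h+.042]))
    o.append(cv2.resize(im[y:y+60,x:x+50],None,fx=8,fy=8,interpolation=2))
cv2.imwrite("pics/l2.png",np.hstack(o)); s=r.get_state(); print(s["moment"],s["contact_force"])
E
```

```text
scene collar bottom at lift 0 [211. 289.] head bottom [212. 279.] top [220. 179.]
scene collar bottom at lift 0.007 [213. 271.] head bottom [214. 261.] top [222. 160.]
scene collar bottom at lift 0.016 [215. 248.] head bottom [215. 237.] top [224. 136.]
side collar bottom at lift 0 [211. 289.] head bottom [210. 278.] top [203. 178.]
side collar bottom at lift 0.007 [210. 271.] head bottom [209. 260.] top [202. 159.]
side collar bottom at lift 0.016 [208. 247.] head bottom [207. 237.] top [200. 135.]
[-0.49774992  3.58462001 -0.02818298] [-9.56461871 -2.56245414 27.85376486]
```

View pics/l2.png

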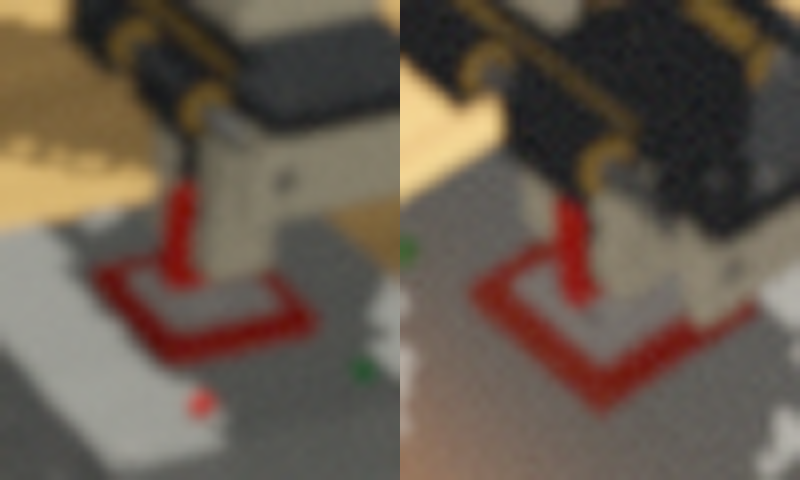

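Referenced to the frame, the head underside sits about 7 mm above home in both views, so this is the second pin, with a side load of -9 N in x. I'll lift, relieve the side load and wiggle while pushing.

{"method": "carry_out", "body": {"plan": [[[0,0,-0.005],[0,0,0],255],[[0,0.001,0],[0,0,0],255],[[0,0,0.002],[0,0,2.5],255],[[0,0,0.002],[0,0,-5],255],[[0,0,0.001],[0,0,5],255],[[0,0,0.001],[0,0,-2.5],255],[[0,0,0],[0,0,0],255]]}}

```text
time_s: 10.68
tcp_pos: [0.5072, 0.2549, 0.2621]
eef_rot: [-179.8, 0.1, -90.9]
contact_force: [-7.8, -3.8, 34.2]
gripper_width: 0.0095
```

```bash
python3 - <<'E'
from plant import r
s=r.get_state(); print(s["tcp_pos"],s["contact_force"],s["moment"])
E
```

```text
[0.5071564  0.25492623 0.26211763] [-7.75703938 -3.81638755 34.23227651] [-1.52815921  3.17535311 -0.04599767]
```

It stops at exactly the same height with 34 N, more than the pins should need, so it may already be home. I'll ease the push and test with a turn, watching the moment.

{"method": "carry_out", "body": {"plan": [[[0,0,-0.0025],[0,0,0],255],[[0,0,0],[0,0,6],255],[[0,0,0],[0,0,6],255],[[0,0,0],[0,0,4],255],[[0,0,0],[0,0,0],255],[[0,0,0],[0,0,0],255]]}}

```text
time_s: 11.18
tcp_pos: [0.5071, 0.255, 0.2624]
eef_rot: [-179.9, 0.1, -107.1]
contact_force: [-1.8, -1.0, 15.4]
gripper_width: 0.0098
```

```bash
python3 - <<'E'
from h import *
s=r.get_state(); print(s["tcp_pos"],s["eef_rot"],s["contact_force"],s["moment"])
# red head blob vs frame, subpixel-ish
for n in("scene","side"):
    im=cv2.cvtColor(r.capture(n),cv2.COLOR_RGB2HSV); u=proj(n,[.508,.2553,.07]).astype(int)
    x,y=u[0]-22,u[1]-18
    w=im[y:y+36,x:x+44]; m=((w[...,0]<8)|(w[...,0]>172))&(w[...,1]>130)&(w[...,2]>60)
    print(n,x,y); print("\n".join("".join("#" if q and v>150 else "o" if q else "." for q,v in zip(a,b)) for a,b in zip(m,w[...,2])))
E
```

```text
[0.50706488 0.25495245 0.26235058] [-1.79866808e+02  1.04480963e-01 -1.07085821e+02] [-1.84766462 -0.99139571 15.38369268] [-0.32000239  0.58898578  0.02434227]
scene 367 191
............................................
............................................
............................................
............................................
............................................
............................................
............................................
............................................
............................................
............................................
............................................
.................ooo........................
.................ooo........................
.................ooo........................
................oooo........................
................oooo........................
..........ooo...oooo........................
.........oooo....ooo........................
..........ooo......o...........o............
..........ooo...................o...........
...........ooo...........
[... 1627 characters left out ...]
....................o....
.......oooooo.......................ooooo...
........oooooo....................oooooo....
.........oooooo.................ooooooo.....
...........ooooo..............ooooooo.......
............ooooo...........oooooooo........
.............oooooo........ooooooo..........
..............oooooo.....oooooooo...........
...............oooooo...ooooooo.............
................oooooooooooooo..............
.................ooooooooooo................
...................ooooooo..................
....................ooooo...................
.....................ooo....................
............................................
............................................
```

A 16° turn gave only about 0.06 N m, which fits being home against the plug spring. Turning further to confirm.

{"method": "carry_out", "body": {"plan": [[[0,0,0],[0,0,5],255],[[0,0,0],[0,0,5],255],[[0,0,0],[0,0,5],255],[[0,0,0],[0,0,0],255],[[0,0,0],[0,0,0],255]]}}

```text
time_s: 11.7
tcp_pos: [0.5072, 0.255, 0.2624]
eef_rot: [-179.9, 0.1, -122.1]
contact_force: [-1.0, -0.2, 14.6]
gripper_width: 0.0096
```

```bash
python3 - <<'E'
from plant import r
s=r.get_state(); print(s["tcp_pos"],s["eef_rot"],s["contact_force"],s["moment"],s["gripper_width"])
E
```

```text
[0.5071585  0.25496869 0.26237554] [-1.79889556e+02  1.42081083e-01 -1.22088074e+02] [-1.04542136 -0.23142068 14.55606921] [-0.43746263  0.20896005 -0.01530399] 0.009568435600881688
```

The key follows with the grip width unchanged and low torque, so it is home and turning. Continuing to the stop.

{"method": "carry_out", "body": {"plan": [[[0,0,0],[0,0,6],255],[[0,0,0],[0,0,6],255],[[0,0,0],[0,0,6],255],[[0,0,0],[0,0,6],255],[[0,0,0],[0,0,6],255],[[0,0,0],[0,0,6],255],[[0,0,0],[0,0,6],255],[[0,0,0],[0,0,6],255],[[0,0,0],[0,0,6],255],[[0,0,0],[0,0,6],255],[[0,0,0],[0,0,0],255]]}}

```text
time_s: 12.62
tcp_pos: [0.5075, 0.2545, 0.2624]
eef_rot: [180.0, 0.2, 177.6]
contact_force: [2.5, -3.9, 12.3]
gripper_width: 0.0097
```

```bash
python3 - <<'E'
from plant import r
s=r.get_state(); print(s["tcp_pos"],s["eef_rot"],s["contact_force"],s["moment"],s["gripper_width"],s["joints"])
E
```

```text
[0.50754429 0.25453575 0.26239209] [179.98066492   0.19604776 177.57944473] [ 2.53412211 -3.94972399 12.33697521] [-1.65772674 -1.14577489  0.0560483 ] 0.009742220074949452 [  46.42716283   18.14747898  -23.58481624    0.18116303  -48.12427654
 -138.96844567]
```

{"method": "carry_out", "body": {"plan": [[[0,0,0],[0,0,3],255],[[0,0,0],[0,0,3],255],[[0,0,0],[0,0,2],255],[[0,0,0],[0,0,0],255],[[0,0,0],[0,0,0],255]]}}

```text
time_s: 13.03
tcp_pos: [0.5075, 0.2545, 0.2624]
eef_rot: [180.0, 0.2, 169.9]
contact_force: [1.8, -4.3, 13.3]
gripper_width: 0.0096
```

```bash
python3 - <<'E'
from plant import r
s=r.get_state(); print(s["tcp_pos"],s["eef_rot"],s["contact_force"],s["moment"],s["gripper_width"],s["joints"])
E
```

```text
[0.50752828 0.25447375 0.26238487] [179.9639297    0.18886991 169.94773646] [ 1.83550484 -4.28826878 13.28761285] [-1.71878878 -1.18360967  0.1557363 ] 0.00964550854410173 [  46.42480745   18.1467328   -23.58860892    0.18469159  -48.13042808
 -146.60012052]
```

Now 99° turned and the moment is rising. A few degrees more, to press on the stop.

{"method": "carry_out", "body": {"plan": [[[0,0,0],[0,0,2],255],[[0,0,0],[0,0,2],255],[[0,0,0],[0,0,0],255],[[0,0,0],[0,0,0],255]]}}

```text
time_s: 13.37
tcp_pos: [0.5075, 0.2544, 0.2624]
eef_rot: [180.0, 0.2, 166.0]
contact_force: [2.4, -5.0, 12.9]
gripper_width: 0.0098
```

```bash
python3 - <<'E'
from plant import r
s=r.get_state(); print(s["tcp_pos"],s["eef_rot"],s["contact_force"],s["moment"],s["gripper_width"])
E
```

```text
[0.5075163  0.25443883 0.26239459] [179.95999661   0.18816554 165.97028862] [ 2.37382365 -4.95098258 12.91667172] [-1.82889474 -1.17788949  0.34503578] 0.009839638560614802
```

{"method": "carry_out", "body": {"plan": [[[0,0,0],[0,0,2],255],[[0,0,0],[0,0,0],255],[[0,0,0],[0,0,0],255],[[0,0,0],[0,0,0],255],[[0,0,0],[0,0,0],255],[[0,0,0],[0,0,0],255]]}}

```text
time_s: 13.87
tcp_pos: [0.5075, 0.2544, 0.2624]
eef_rot: [180.0, 0.2, 164.0]
contact_force: [3.1, -4.2, 13.1]
gripper_width: 0.0094
```

```bash
python3 - <<'E'
from plant import r
s=r.get_state(); print(s["tcp_pos"],s["eef_rot"],s["contact_force"],s["moment"],s["gripper_width"])
if s["moment"][2]>.3 and abs(s["gripper_width"]-.0097)<.001: print(r.close_job())
E
```

```text
[0.50753345 0.25444292 0.26236129] [179.9595687    0.18722109 163.99595254] [ 3.08195007 -4.21454426 13.14818022] [-1.83749348 -1.04917506  0.49518692] 0.009397736145124949
the job is handed in; nothing more can be done
None
```

I took the red key out of the stand, pushed it into the red-framed lock, and turned it about 105° at the wrist, clockwise from above. I handed the job in at about 13.9 s with the key still gripped at 60 N and held turned under about 13 N of downward push. The job reports no verdict, and my evidence for "home" and "at the stop" is indirect.

**Last checks**
- **At the stop:** the turning moment stayed low up to about 99°, as the plug spring would give. It then rose from 0.16 to 0.35 to 0.50 N m over the last 6°, as a hard stop would.
- **Grip:** the finger opening was about 9.5 mm throughout the turn, against the head's 10 mm thickness, so the key did not twist in the hand.

**What disagreed**
- **Depth:** one camera reading suggested the key was still about 7 mm above home. The hard stop at 34 N, the height left when I eased the push, and the free turn past the slot's clearance all point to it being home, so I trusted those.
- **Pins:** I did not clearly feel the two sticky pins. The one lift and small twist I made came at the final stop and gained no depth.
- **Grasp:** the fingers had not fully closed when I began lifting, so the key was gripped about 5 mm higher on its head than planned.
- **Other items:** I kept clear of the other keys and bench items, but took no final picture to confirm they had not moved.

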